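# Close the draught cover and tare the balance

## Robot

A 6-joint arm with a two-finger parallel gripper is mounted at the origin on the work surface. World frame = base frame: x ahead of the robot, y to its left, z up, the work surface at z = 0. Lengths are in m, angles in rad, forces in N, time in s.
With the tool pointing down it reaches from about 0.25 to 0.8 m from the base axis. Payload 3.9 kg.
Tool frame: the origin (TCP) lies midway between the tips of the shut fingers; the grasp point (between the pads) lies 19 mm behind it; x points along the fingers, y is the direction in which the jaws open and shut, and the axes are right-handed (so a half turn about x gives the same grasp; the last joint's range is limited). The gripper opens to 85 mm and grips with 20 to 120 N. Pads are 22 mm wide; open, the fingers measure 114 mm over their backs; the gripper's body (76 mm by 85 mm) begins 54 mm behind the grasp point. The pads swing forward as they close: fully open they stand 13 mm farther back than shut.
Start: joints at [-1.242, 0.26, -0.138, 1.173, 0, 1.571], TCP at [0.17, -0.497, 0.231] pointing down, gripper open.
Joint ranges: [-2.78, 2.78], [-0.83, 1.72], [-1.28, 1.37], [-1.9, 2.12], [-1.57, 1.48], [-3.14, 3.14]. Speed limits (rad/s): [2.57, 2.57, 3.14, 3.14, 3.14, 3.14].

## Interface

Orientations are given as [roll, pitch, yaw] about the fixed x, y, z axes, in that order (R = Rz(yaw) Ry(pitch) Rx(roll)).
In Python, from plant import ctrl, viewer gives the robot as it stands. The module is installed in compiled form; this text tells all that it offers.
- The arm moves only by the tool send_rows, never from a script. Its argument "rows" is text: rows parted by semicolons, each of 5 numbers parted by spaces: the finger opening in cm, from 0 to 8.54, then the shift along the tool's x, y, z in cm, then the turn about the tool's x in degrees. A call has 1 to 12 rows; each row is the pose to reach, as a shift and turn from the pose commanded when the call began, along the tool's axes at that moment; what a row does not reach only later rows make up. A row lasts 1/10 s, in which the tool goes at most 50 mm and 8.59 degrees, less where a joint would pass 70% of its speed; a pose out of reach is approached as far as the arm can. A call with a gripper value outside its range is refused whole. The fingers move at their own pace and stop on an object; "newtons" is the grip in N (left out, the last holds). Time passes only in rows, so rows that repeat a pose let the fingers close. It gives the time, the measured TCP pose, the force and the opening at its end, in the units of the state.
- ctrl.read_state(): the state, without advancing time (a new reading comes with each control period).
- viewer.read_camera(name): name is "side" or "top" or "wrist"; returns the picture (480x640x3 uint8, blue, green, red); there is no depth.
- viewer.camera_params(name): a dict with "mtx" (3x3 intrinsics, pixels), "origin" and "rotation" of the camera in the world; the wrist camera has in their place "mount" (4x4, takes a point from camera to tool coordinates, whose origin is the TCP and whose axes are the tool frame's). Camera axes: x right, y up, looking along -z (the intrinsics and any distortion apply to the point x, -y, -z); pixel columns grow to the right and rows downward; lengths in m; the calibration is good to about 2 mm. A picture is of the moment at which its call begins: read the wrist's pose just before it. camera_params takes no time and is no camera call.
- ctrl.job_done(): hands the job in, once; it reports no verdict.
The state is a dict: "t": time; "joints": joint angles; "joint_vel": joint speeds; "joint_torque": joint torques, N m; "position": TCP position; "eef_rot": TCP orientation; "ft_force": force on the tool from outside, world axes, zero at the start; "moment": the same for the moment, N m; "finger_gap": finger opening in m.
Only numpy, scipy, OpenCV 4.12 (cv2) and the standard library are available. Lean on these libraries where they do the work, as an engineer would, in place of code of your own. Each camera call takes 0.05 s, during which the arm holds its last target.

## Task

The laboratory balance is about to be tared with the beaker on its pan. With the fingertips push the sliding cover of the draught shield fully shut, then press the long bar-shaped key (tare) down lightly with the fingertips and let it come back up, and withdraw. Leave the round and the square key alone, and do not pick up or shift the bottle, the box, the scoop or the beaker.

Things in the scene. Friction and masses are not known exactly. Their poses are not given: they have to be found in the camera images.
- balance: white bench balance, fixed, 270 mm deep (x), 210 mm wide (y). Origin under its centre on the bench; +x runs from the key deck (robot side) to the rear, +y to its left. Deck 55 mm high, with a row of three keys at x = -98 mm. Glass draught shield from x = -23 to 127 mm, y = -85 to 85 mm, 125 mm high; sliding cover on top, up to 132 mm. The space left (+y) of the shield is free above 65 mm
- cover (a joint): opening of the sliding cover: 0 is fully shut (a rigid stop), it grows to at most 0.09 m as the cover moves along the balance's +y; at the start it is 0.04 to 0.08. It slides stiffly with about 1.5 N and stays where it is left
- cover_edge (a point): middle of the outer (+y) face of the cover's grey end strip: an upright face 154 mm long (balance x), reaching 17 mm above and below this point (z 115 mm), outside the shield's left wall. Fingers beside it pushing along the balance's -y shut the cover; when shut the point is at x = 52, y = 96 mm in the balance's frame. Axes as the balance's
- bar_key_top (a point): middle of the top of the long bar-shaped key (tare), 18 mm by 42 mm, the long side along the row; grey, as the other keys. The top is about 69 mm above the bench, 14 mm above the deck. The three keys stand 68 mm apart in a row, in any order. Axes as the balance's
- bar_key (a joint): how far the bar key is pressed in: 0 at rest, 0.006 m at its stop. A spring returns it; fully down takes about 4 N, and it counts as pressed beyond 0.003 m
- round_key_top (a point): middle of the top of the round key, 24 mm across, same height as the bar key; to be left alone
- round_key (a joint): how far the round key is pressed in: 0 at rest, 0.006 m at its stop. A spring returns it; to be left alone
- square_key_top (a point): middle of the top of the square key, 21 mm by 21 mm, same height; to be left alone
- square_key (a joint): how far the square key is pressed in: 0 at rest, 0.006 m at its stop. A spring returns it; to be left alone
- beaker: glass beaker, 44 mm across and 48 mm high, loose on the pan inside the shield, its origin at the centre of its underside; to be left alone
- bottle: loose clear bottle with orange cap, 56 mm across, 105 mm high, standing to the right (-y) of the balance, its origin at the centre of its underside; to be left alone
- sample_box: loose white-lidded card box, 104 by 74 mm and 52 mm high, standing to the left (+y) of the balance partly below the open cover, its origin at the centre of its underside; to be left alone
- scoop: loose steel scoop 150 mm long, lying flat in front of the balance's right corner; to be left alone

How it is judged:
By the outcome, as a careful person would: the job done as asked, in the order asked, and still so for the second after the job is handed in, with the robot touching nothing.
It also fails if it takes over 45 s, if anything falls off the work surface, if the arm or the gripper's body presses on something with over 40 N, if the wrist force passes 120 N, or if a joint passes its speed limit or range.

## Working session

There is one attempt and no reset: what is moved stays moved. The work goes in short steps, Python scripts to look and compute and a tool call to move; the robot and the scene stay as the last step left them, time stands still between calls to the robot, and variables do not carry over. Pictures are saved under pics/ and viewed, and the job is handed in when it is done.

Besides the shell and the picture viewer there is one more tool, called after "Emit:" as name(argument=value, ...) on one line, values as JSON. send_rows: Moves the arm, as the interface text tells. Its arguments: {"type":"object","properties":{"rows":{"type":"string"},"newtons":{"type":"number"}},"required":["rows"]}

```bash
mkdir -p pics
python3 - <<'E'
from plant import ctrl, viewer
import cv2
s=ctrl.read_state(); print(s)
for n in ("side","top","wrist"):
    p=viewer.camera_params(n); print(n,p)
    cv2.imwrite(f"pics/{n}0.png",viewer.read_camera(n))
E
```

```text
{'t': 0.0, 'joints': array([-1.24194346e+00,  2.60663513e-01, -1.39403705e-01,  1.17269581e+00,
       -1.21513582e-05,  1.57077396e+00]), 'joint_vel': array([ 0.00031426, -0.00241101,  0.00214442, -0.00076979, -0.00085923,
        0.00131668]), 'joint_torque': array([ 1.34589267e-03, -4.05682433e+01,  2.53919506e+01,  1.87623786e-02,
        2.81388484e-04,  2.86135339e-06]), 'position': array([ 0.16932386, -0.49620842,  0.23046255]), 'eef_rot': array([-1.56464025,  1.56882958,  1.90582765]), 'ft_force': array([0.53876962, 0.13552164, 0.35476804]), 'moment': array([ 0.02934955, -0.00803949,  0.01486548]), 'finger_gap': 0.08526987820337392}
side {'mtx': array([[441.76919397,   0.        , 322.58328937],
       [  0.        , 441.76919397, 241.83306793],
       [  0.        ,   0.        ,   1.        ]]), 'origin': array([ 0.33898193, -0.61655857,  0.65468607]), 'rotation': array([ 0.81110136,  0.02026355, -0.3233181 ])}
top {'mtx': array([[532.29429854,   0.        , 310.68733626],
       [  0.        , 532.29429854, 240.50169653],
       [  0.        ,   0.        ,   1.        ]]), 'origin': array([ 0.35294544, -0.04573042,  0.88511572]), 'rotation': array([ 0.20814024,  0.00314838, -1.61829105])}
wrist {'mtx': array([[415.118724  ,   0.        , 313.73480579],
       [  0.        , 415.118724  , 239.474892  ],
       [  0.        ,   0.        ,   1.        ]]), 'mount': array([[-1.32313520e-03,  2.87750427e-01, -9.57704517e-01,
        -1.41988241e-01],
       [ 9.99999092e-01,  1.36318373e-04, -1.34061008e-03,
         8.24928820e-04],
       [-2.55208402e-04, -9.57705421e-01, -2.87750346e-01,
        -7.41736292e-02],
       [ 0.00000000e+00,  0.00000000e+00,  0.00000000e+00,
         1.00000000e+00]])}
```

View pics/top0.png

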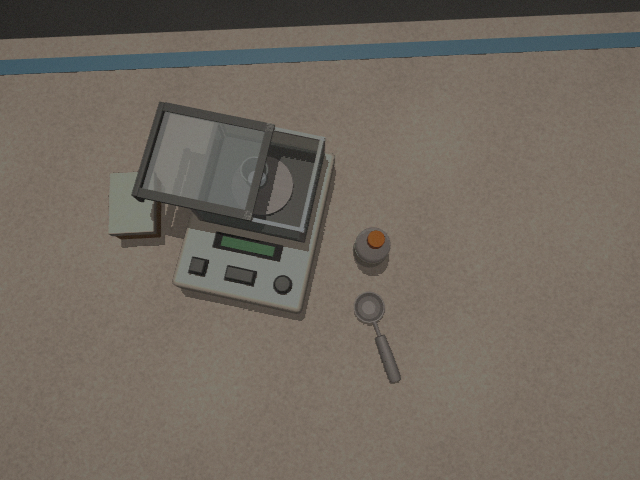

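View pics/side0.png

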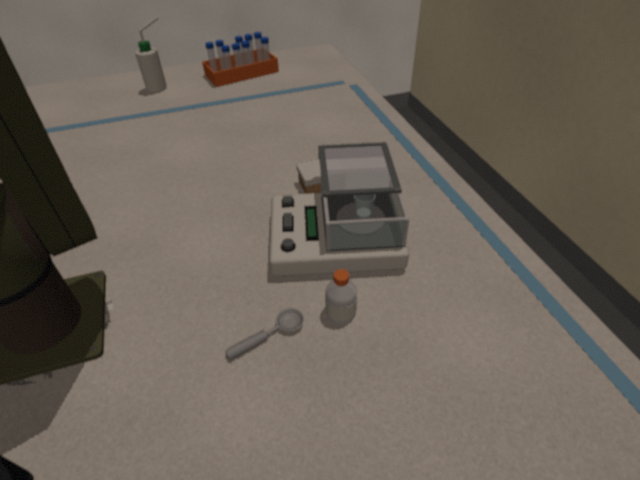

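View pics/wrist0.png

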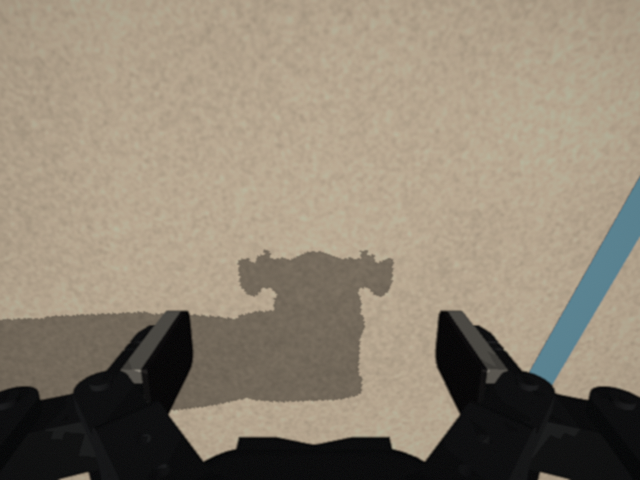

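The top picture shows the balance centred around (255,210). The bar key is the middle one at about (240,275), the square key is at (198,267) and the round key at (283,285). The cover end strip is on the left, around (150,150). I'll enlarge it.

Run:
```python
import cv2
a=cv2.imread("pics/top0.png")[90:320,100:340]
a=cv2.resize(a,None,fx=2.5,fy=2.5,interpolation=cv2.INTER_CUBIC);a=cv2.convertScaleAbs(a,alpha=1.6)
cv2.imwrite("pics/top0c.png",a)
a=cv2.imread("pics/side0.png")[130:290,255:425]
a=cv2.resize(a,None,fx=3.5,fy=3.5,interpolation=cv2.INTER_CUBIC);a=cv2.convertScaleAbs(a,alpha=1.3)
cv2.imwrite("pics/side0c.png",a)
```

```text
(no output)
```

View pics/top0c.png

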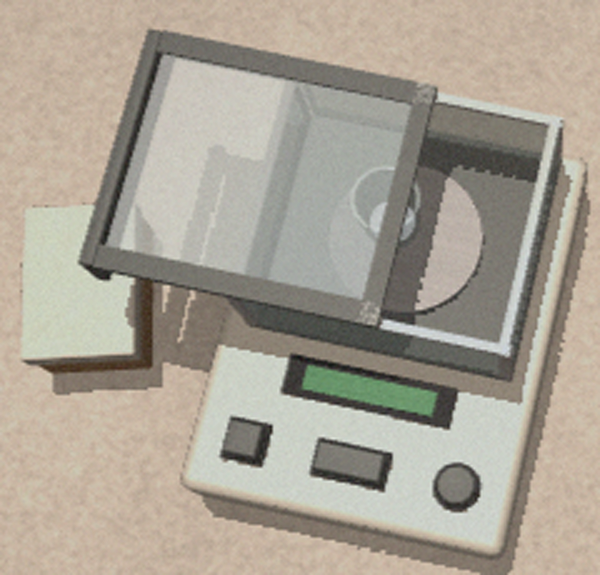

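View pics/side0c.png

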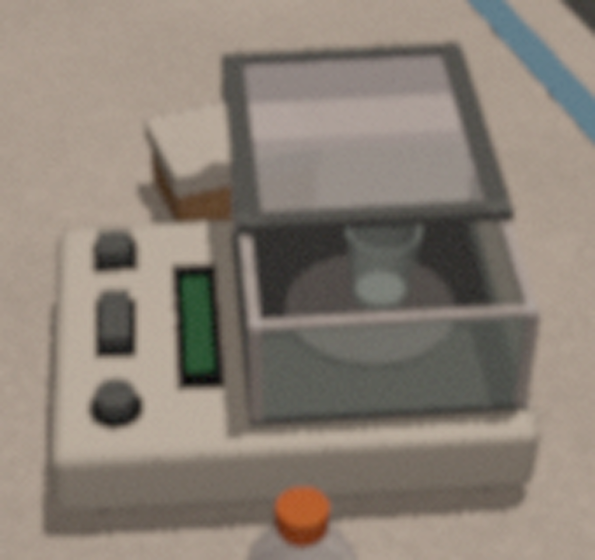

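```bash
cat > h.py <<'E'
import numpy as np
from plant import ctrl, viewer
from scipy.spatial.transform import Rotation as Ro
def ray(n,u,v,z):
    p=viewer.camera_params(n);R=Ro.from_euler('xyz',p['rotation']).as_matrix();m=p['mtx']
    d=R@np.array([(u-m[0,2])/m[0,0],-(v-m[1,2])/m[1,1],-1]);o=p['origin']
    return (o+d*(z-o[2])/d[2])[:2]
def rot(a): return np.array([[np.cos(a),-np.sin(a)],[np.sin(a),np.cos(a)]])
E
python3 - <<'E'
from h import *
from scipy.optimize import least_squares
T=lambda x,y:(100+x/2.5,90+y/2.5); S=lambda x,y:(255+x/3.5,130+y/3.5)
def P(n,l,z): return np.array([ray(n,*(T if n=='top' else S)(*q),z) for q in l])
for n,k,sh,c in (('top',[(244,438),(350,459),(456,484)],[(562,120),(508,357)],[(152,32),(83,262)]),
               ('side',[(115,243),(116,315),(116,398)],[(534,316),(252,323)],[(460,43),(222,57)])):
    K=P(n,k,.069);H=P(n,sh,.125);C=P(n,c,.132)
    print(n,'keys',K.round(4),np.linalg.norm(np.diff(K,axis=0),axis=1),'cover',np.linalg.norm(C[0]-C[1]),'shield',np.linalg.norm(H[0]-H[1]))
    def f(q):
        R=rot(q[2]); w=lambda a:(np.array(a)@R.T+q[:2])
        return np.concatenate([(w([(-.098,.068),(-.098,0),(-.098,-.068)])-K).ravel(),(w([(.127,-.085),(-.023,-.085)])-H).ravel(),(w([(.129,.096+q[3]),(-.025,.096+q[3])])-C).ravel()])
    r=least_squares(f,[.45,.05,0,.06]);print(r.x,(r.fun*1e3).round(1))
for s in [(112,205-0,)]: pass
E
```

```text
top keys [[ 0.4945  0.1259]
 [ 0.4782  0.0604]
 [ 0.4595 -0.0046]] [0.06753194 0.06760938] cover 0.15009005182925778 shield 0.15133966363396795
[ 0.57124056  0.03521262 -0.26350523  0.07579124] [-0.2  0.5 -1.6  0.3 -0.6 -0.3  0.1  0.   1.4 -0.3  2.3 -0.6 -1.5  0.4]
side keys [[ 0.4955  0.1226]
 [ 0.4781  0.0569]
 [ 0.4597 -0.0106]] [0.06791407 0.06999031] cover 0.1527624258390815 shield 0.1470592751036207
[ 0.57230625  0.03270993 -0.26031037  0.07654703] [-0.4  1.1 -0.5  1.   0.4  2.9  3.   0.5 -1.9 -5.6  0.  -1.1 -0.6  1.3]
```

```bash
cat >> h.py <<'E'
B=np.array([.5715,.0342]);YAW=-.262
def plan(lx,ly,z,s=None):
    "target local pos -> shift in tool cm; both orientation options"
    s=s or ctrl.read_state();R=Ro.from_euler('xyz',s['eef_rot']).as_matrix()
    t=np.r_[B+rot(YAW)@np.array([lx,ly]),z]
    print('pos',s['position'].round(4),'world tgt',t.round(4),'shift tool cm',(R.T@(t-s['position'])*100).round(2))
    zt=R[:2,2]; a=np.arctan2(zt[1],zt[0])
    for nm,w in (('z along +y_bal',YAW+np.pi/2),('z along -y_bal',YAW-np.pi/2)):
        d=(a-w+np.pi)%(2*np.pi)-np.pi   # turn about tool x (down) = -world yaw
        print(nm,'turn deg',np.degrees(d).round(2))
    l=rot(-YAW)@(s['position'][:2]-B); print('local now',l.round(4),'F',s['ft_force'].round(2),'j',s['joints'].round(3),'t',s['t'],'gap',round(s['finger_gap'],4))
    print(R.round(3))
E
python3 -c "
from h import *
plan(.052,.205,.231)"
```

```text
pos [ 0.1694 -0.4964  0.2306] world tgt [0.6748 0.2187 0.231 ] shift tool cm [ 4.000e-02 -5.136e+01 -7.093e+01]
z along +y_bal turn deg 123.85
z along -y_bal turn deg -56.15
local now [-0.251  -0.6166] F [-0.46 -0.05 -0.09] j [-1.242  0.261 -0.139  1.173 -0.     1.571] t 0.15 gap 0.0855
[[-0.001  0.323 -0.946]
 [ 0.001 -0.946 -0.323]
 [-1.    -0.002  0.   ]]
```

Emit:
send_rows(rows="0 -2 -4 -5.5 -6; 0 -2 -7 -9.5 -12; 0 -2 -10 -13.5 -18; 0 -2 -13 -17.5 -24; 0 -2 -16 -21.5 -30; 0 -2 -19 -25.5 -36; 0 -2 -21.5 -29.5 -42; 0 -2 -24 -33 -48; 0 -2 -26.5 -36.5 -56; 0 -2 -28 -39 -56; 0 -2 -28 -39 -56; 0 -2 -28 -39 -56", newtons=40)

```text
t: 1.35
position: [0.4481, -0.1054, 0.2509]
eef_rot: [-1.199, 1.569, -3.032]
ft_force: [-0.1, -0.2, -0.6]
finger_gap: -0.0002
```

```bash
python3 -c "
from h import *
plan(.052,.215,.24)"
```

```text
pos [ 0.4481 -0.1054  0.2509] world tgt [0.6774 0.2284 0.24  ] shift tool cm [  1.05  13.48 -38.19]
z along +y_bal turn deg 179.96
z along -y_bal turn deg -0.04
local now [-0.0831 -0.1668] F [-0.09 -0.17 -0.56] j [-0.231  0.142 -0.24   1.19  -0.     1.603] t 1.35 gap -0.0002
[[-0.001  0.966 -0.26 ]
 [-0.    -0.26  -0.966]
 [-1.    -0.001  0.001]]
```

Emit:
send_rows(rows="0 0 1.5 -4.2 0; 0 0 3 -8.4 0; 0 0 4.5 -12.6 0; 0 0 6 -16.8 0; 0 0 7.5 -21 0; 0 0 9 -25.2 0; 0 0 10.5 -29.4 0; 0 0 12 -33.6 0; 0 0 13.5 -38.2 0; 0 0 13.5 -38.2 0; 0 0 13.5 -38.2 0; 0 0 13.5 -38.2 0")

```text
t: 2.55
position: [0.678, 0.2253, 0.2514]
eef_rot: [-0.603, 1.569, -2.441]
ft_force: [-0.7, -0.5, 0.0]
finger_gap: 0.0001
```

```bash
python3 -c "
from h import *
import cv2
plan(.052,.215,.107)
for n in ('side','wrist'): cv2.imwrite(f'pics/{n}1.png',viewer.read_camera(n))"
```

```text
pos [0.678  0.2253 0.2514] world tgt [0.6774 0.2284 0.107 ] shift tool cm [14.44 -0.12 -0.3 ]
z along +y_bal turn deg 179.73
z along -y_bal turn deg -0.27
local now [0.0533 0.2122] F [-0.67 -0.5   0.01] j [ 3.210e-01  6.090e-01  4.770e-01  1.440e+00 -1.000e-03  2.159e+00] t 2.55 gap 0.0001
[[-0.001  0.965 -0.263]
 [-0.001 -0.263 -0.965]
 [-1.    -0.001  0.001]]
```

View pics/wrist1.png

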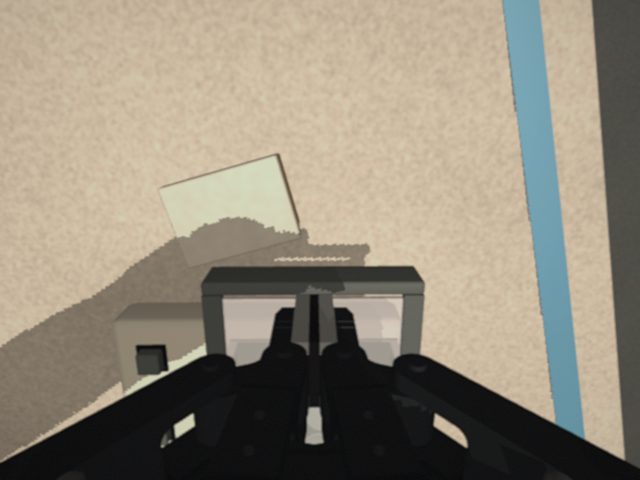

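View pics/side1.png

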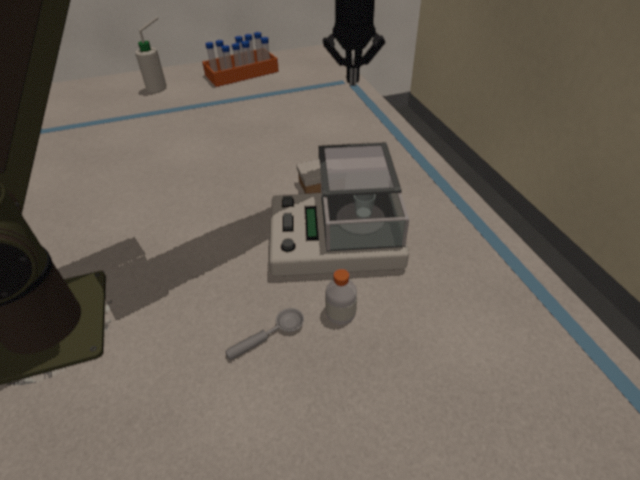

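```bash
cat >> h.py <<'E'
def wray(u,v,z,s=None):
    s=s or ctrl.read_state();R=Ro.from_euler('xyz',s['eef_rot']).as_matrix()
    p=viewer.camera_params('wrist');M=p['mount'];m=p['mtx']
    d=R@M[:3,:3]@np.array([(u-m[0,2])/m[0,0],-(v-m[1,2])/m[1,1],-1]);o=s['position']+R@M[:3,3]
    w=(o+d*(z-o[2])/d[2])[:2]; return w, rot(-YAW)@(w-B)
E
python3 -c "
from h import *
for q in ((203,268),(424,267),(314,267)): print(wray(*q,.132))
print(wray(150,357,.069))"
```

```text
(array([0.60051091, 0.21951421]), array([-0.01997788,  0.18650435]))
(array([0.74426804, 0.18098645]), array([0.12885257, 0.18652633]))
(array([0.67282729, 0.20050283]), array([0.05479482, 0.18687263]))
(array([0.50258385, 0.13356683]), array([-0.09230159,  0.07812566]))
```

```bash
python3 -c "
import cv2
a=cv2.imread('pics/wrist1.png')[240:400,110:440]
cv2.imwrite('pics/w1c.png',cv2.resize(a,None,fx=2.4,fy=2.4,interpolation=cv2.INTER_CUBIC))
from h import *
for q in ((203,268),(424,267),(314,267)): print(wray(*q,.098))
"
```

```text
(array([0.58780865, 0.20966109]), array([-0.02969457,  0.17369744]))
(array([0.75020637, 0.16613754]), array([0.1384343 , 0.17372227]))
(array([0.6695021 , 0.18818456]), array([0.05477369, 0.17411346]))
```

View pics/w1c.png

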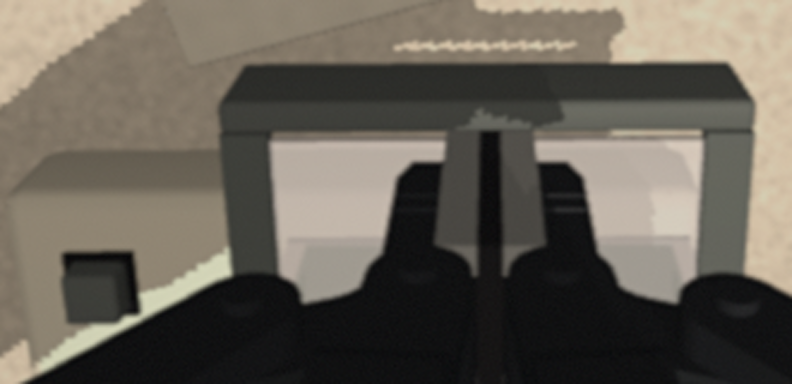

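```bash
python3 -c "
from h import *
for q in ((201.7,282.5,.132),(423.8,282.5,.132),(212.5,266.7,.098),(413.3,266.7,.098),(148,362,.069)): print(wray(*q))
"
```

```text
(array([0.59610152, 0.20980245]), array([-0.02172132,  0.17598193]))
(array([0.7420055 , 0.16994133]), array([0.12952807, 0.17527211]))
(array([0.59513062, 0.20875353]), array([-0.0223874 ,  0.17471733]))
(array([0.74240305, 0.1685213 ]), array([0.13027985, 0.17400351]))
(array([0.49893838, 0.12924797]), array([-0.09470402,  0.07300996]))
```

The face measures local y ≈ 0.174, agreeing with the top and side views. I'll descend beside it.

Emit:
send_rows(rows="0 3 0 0 0; 0 6 0 0 0; 0 9 0 0 0; 0 11 0 0 0; 0 13 0 0 0; 0 14.4 0 0 0; 0 14.4 0 0 0; 0 14.4 0 0 0; 0 14.4 0 1 0; 0 14.4 0 1 0")

```text
t: 3.65
position: [0.6761, 0.2164, 0.1089]
eef_rot: [1.735, 1.569, -0.102]
ft_force: [0.1, 0.6, 0.0]
finger_gap: 0.0003
```

```bash
python3 -c "
from h import *
plan(.052,.107,.107)"
```

```text
pos [0.6761 0.2164 0.1089] world tgt [0.6494 0.1241 0.107 ] shift tool cm [ 0.19 -0.15  9.61]
z along +y_bal turn deg 179.77
z along -y_bal turn deg -0.23
local now [0.0539 0.203 ] F [0.06 0.62 0.  ] j [ 3.100e-01  6.400e-01  1.630e-01  1.093e+00 -1.000e-03  2.147e+00] t 3.65 gap 0.0003
[[ 0.002  0.965 -0.263]
 [-0.    -0.263 -0.965]
 [-1.     0.002 -0.   ]]
```

Emit:
send_rows(rows="0 0 0 1 0; 0 0 0 2 0; 0 0 0 2.7 0; 0 0 0 3.4 0; 0 0 0 4.1 0; 0 0 0 4.8 0; 0 0 0 5.5 0; 0 0 0 6.2 0; 0 0 0 6.9 0; 0 0 0 7.5 0; 0 0 0 8 0; 0 0 0 8 0")

```text
t: 4.85
position: [0.6541, 0.1394, 0.107]
eef_rot: [-0.649, 1.569, -2.486]
ft_force: [0.7, -0.1, 0.5]
finger_gap: 0.0002
```

```bash
python3 -c "
from h import *
import cv2
plan(.052,.107,.107)
for n in ('top','wrist'): cv2.imwrite(f'pics/{n}2.png',viewer.read_camera(n))"
```

```text
pos [0.6541 0.1394 0.107 ] world tgt [0.6494 0.1241 0.107 ] shift tool cm [ 0.   -0.05  1.6 ]
z along +y_bal turn deg 179.8
z along -y_bal turn deg -0.2
local now [0.0526 0.123 ] F [ 0.73 -0.12  0.47] j [ 2.100e-01  5.730e-01  3.300e-02  1.032e+00 -1.000e-03  2.047e+00] t 4.85 gap 0.0002
[[-0.001  0.965 -0.262]
 [-0.001 -0.262 -0.965]
 [-1.    -0.001  0.001]]
```

View pics/wrist2.png

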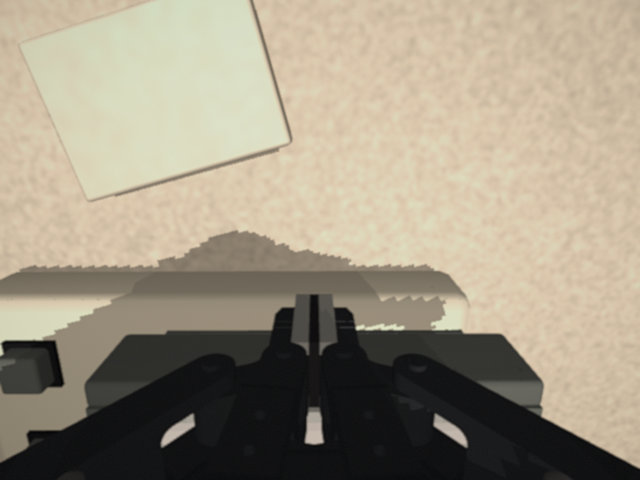

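View pics/top2.png

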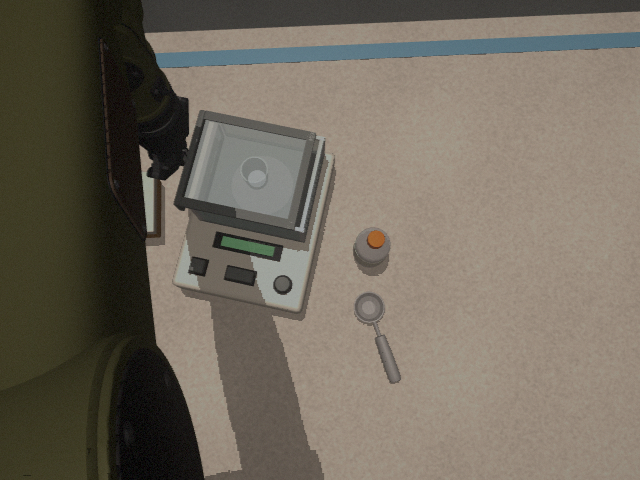

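The cover has followed the fingers to roughly 10–15 mm from shut. The beaker has not moved. I'll finish slowly.

Emit:
send_rows(rows="0 0 0 0.4 0; 0 0 0 0.7 0; 0 0 0 1.0 0; 0 0 0 1.2 0; 0 0 0 1.2 0; 0 0 0 1.2 0")

```text
t: 5.55
position: [0.6519, 0.1285, 0.1075]
eef_rot: [0.731, 1.57, -1.104]
ft_force: [-0.9, 0.6, -0.1]
finger_gap: 0.0
```

Emit:
send_rows(rows="0 0 0 0.1 0; 0 0 0 0.2 0; 0 0 0 0.2 0; 0 0 0 0.2 0")

```text
t: 5.95
position: [0.6516, 0.1271, 0.1075]
eef_rot: [1.935, 1.57, 0.1]
ft_force: [-0.1, 0.9, 0.9]
finger_gap: 0.0004
```

```bash
python3 -c "
from h import *
plan(.052,.107,.107)"
```

```text
pos [0.6516 0.1271 0.1075] world tgt [0.6494 0.1241 0.107 ] shift tool cm [ 0.05 -0.13  0.35]
z along +y_bal turn deg 179.85
z along -y_bal turn deg -0.15
local now [0.0533 0.1105] F [-0.09  0.88  0.93] j [ 0.193  0.563  0.015  1.022 -0.     2.028] t 5.95 gap 0.0004
[[ 0.001  0.965 -0.261]
 [ 0.    -0.261 -0.965]
 [-1.     0.001 -0.   ]]
```

Emit:
send_rows(rows="0 0 0 0.1 0; 0 0 0 0.2 0; 0 0 0 0.2 0; 0 0 0 0.2 0")

```text
t: 6.35
position: [0.6511, 0.1253, 0.1075]
eef_rot: [2.283, 1.57, 0.447]
ft_force: [2.1, 2.7, 0.5]
finger_gap: 0.0002
```

Emit:
send_rows(rows="0 0 0 0.1 0; 0 0 0 0.2 0; 0 0 0 0.2 0; 0 0 0 0.2 0")

```text
t: 6.75
position: [0.6511, 0.1253, 0.1076]
eef_rot: [2.982, 1.566, 1.148]
ft_force: [2.3, 6.5, -0.7]
finger_gap: -0.0
```

Emit:
send_rows(rows="0 0 0 0.1 0; 0 0 0 0.2 0; 0 0 0 0.3 0; 0 0 0 0.3 0; 0 0 0 0.3 0")

```text
t: 7.25
position: [0.6511, 0.1253, 0.1077]
eef_rot: [3.075, 1.561, 1.243]
ft_force: [4.4, 12.9, -2.2]
finger_gap: -0.0002
```

```bash
python3 -c "
from h import *
import cv2
plan(.052,.107,.107)
for n in ('side',): cv2.imwrite(f'pics/{n}3.png',viewer.read_camera(n)[130:290,255:425].repeat(4,0).repeat(4,1))"
```

```text
pos [0.6511 0.1253 0.1077] world tgt [0.6494 0.1241 0.107 ] shift tool cm [ 0.07 -0.13  0.16]
z along +y_bal turn deg -179.99
z along -y_bal turn deg 0.01
local now [0.0533 0.1086] F [ 4.45 12.93 -2.23] j [0.186 0.558 0.007 1.015 0.009 2.019] t 7.25 gap -0.0002
[[ 0.003  0.966 -0.259]
 [ 0.009 -0.259 -0.966]
 [-1.     0.001 -0.01 ]]
```

View pics/side3.png

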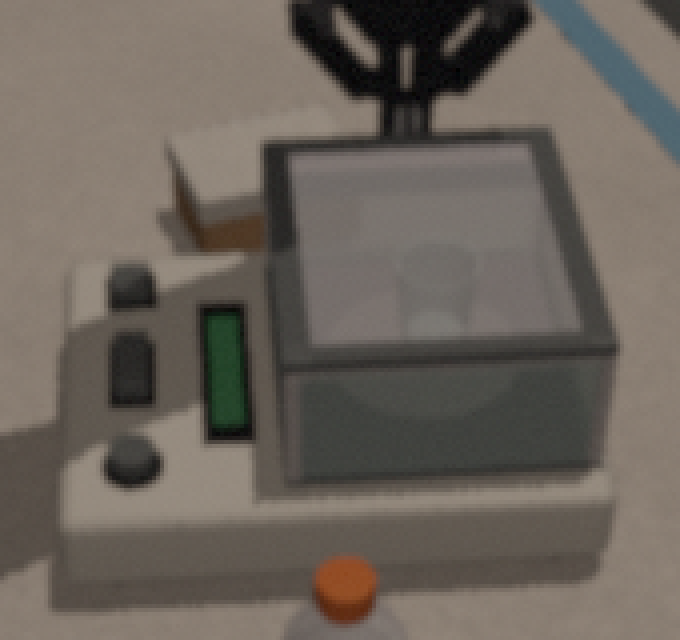

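The cover is at its stop: about 14 N of push gives no further movement, and the frame sits flush over the shield. Now I'll retreat and raise.

Emit:
send_rows(rows="0 0 0 -1 0; 0 0 0 -2.5 0; 0 0 0 -3.5 0; 0 -4 0 -3.5 0; 0 -8 0 -3.5 0; 0 -12 0 -3.5 0; 0 -13 -4 -2 -8; 0 -13 -7 1 -16; 0 -13 -10 4 -24; 0 -13 -13 7 -32; 0 -13 -15 10 -40; 0 -13 -15 10 -40")

```text
t: 8.5
position: [0.4738, 0.0609, 0.2374]
eef_rot: [-1.529, 1.566, -2.667]
ft_force: [0.2, 0.1, -0.4]
finger_gap: 0.0001
```

Emit:
send_rows(rows="0 0 0 0 -8; 0 0 0 0 -16; 0 0 0 0 -24; 0 0 0 0 -32; 0 0 0 0 -40; 0 0 0 0 -50; 0 0 0 0 -50; 0 0 0 0 -50; 0 0 0 0 -50")

```text
t: 9.4
position: [0.4786, 0.0632, 0.2372]
eef_rot: [-2.219, 1.571, -2.486]
ft_force: [0.2, 0.7, -0.4]
finger_gap: -0.0001
```

```bash
python3 -c "
from h import *
import cv2
plan(-.098,0,.11)
for n in ('top','wrist'): cv2.imwrite(f'pics/{n}4.png',viewer.read_camera(n))"
```

```text
pos [0.4786 0.0632 0.2372] world tgt [0.4768 0.0596 0.11  ] shift tool cm [12.72 -0.39 -0.08]
z along +y_bal turn deg -90.28
z along -y_bal turn deg 89.72
local now [-0.0972  0.0039] F [ 0.21  0.67 -0.42] j [ 0.131  0.185 -0.222  1.164 -0.     0.398] t 9.4 gap -0.0001
[[-0.     0.264  0.965]
 [-0.     0.965 -0.264]
 [-1.    -0.    -0.   ]]
```

View pics/wrist4.png

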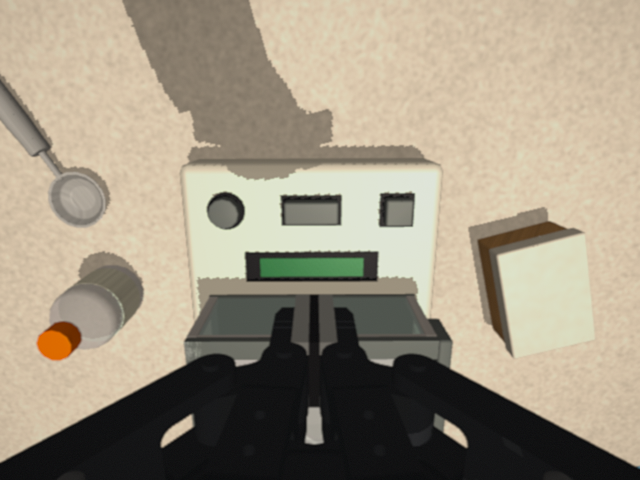

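View pics/top4.png

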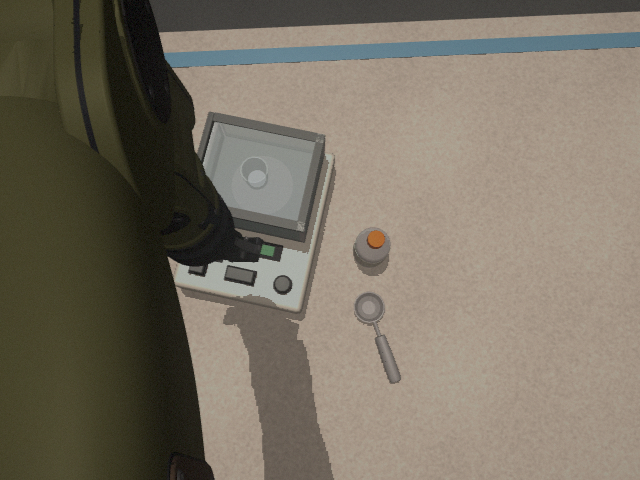

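```bash
python3 -c "
from h import *
for q in ((311,212),(223,210),(400,211)): print(wray(*q,.069))
"
```

```text
(array([0.47721472, 0.06071893]), array([-0.09793643,  0.00119285]))
(array([ 0.45806677, -0.00376883]), array([-0.09972778, -0.06605376]))
(array([0.49429951, 0.12656423]), array([-0.09848945,  0.06921628]))
```

Wrist measurements put the bar key at local (−0.098, 0.001), agreeing with the other views and 67–68 mm from its neighbours. I'll go down above it.

Emit:
send_rows(rows="0 3 -0.3 0 0; 0 6 -0.3 0 0; 0 9 -0.3 0 0; 0 12 -0.3 0 0; 0 14 -0.3 0 0; 0 15 -0.3 0 0; 0 15.8 -0.3 0 0; 0 15.8 -0.3 0 0; 0 15.8 -0.3 0 0")

```text
t: 10.4
position: [0.4785, 0.0602, 0.0801]
eef_rot: [0.384, 1.569, 0.119]
ft_force: [-0.6, 0.7, -0.0]
finger_gap: -0.0
```

```bash
python3 -c "
from h import *
import cv2
plan(-.098,0.001,.065)
for n in ('side','wrist'): cv2.imwrite(f'pics/{n}5.png',viewer.read_camera(n))
cv2.imwrite('pics/side5.png',cv2.resize(cv2.imread('pics/side5.png')[170:280,240:400],None,fx=4,fy=4))
"
```

```text
pos [0.4785 0.0602 0.0801] world tgt [0.4771 0.0605 0.065 ] shift tool cm [ 1.51 -0.01 -0.14]
z along +y_bal turn deg -90.16
z along -y_bal turn deg 89.84
local now [-0.0966  0.0011] F [-0.59  0.69 -0.04] j [ 0.125  0.307 -0.502  0.76  -0.     0.39 ] t 10.4 gap -0.0
[[ 0.001  0.262  0.965]
 [ 0.     0.965 -0.262]
 [-1.     0.001  0.001]]
```

View pics/wrist5.png

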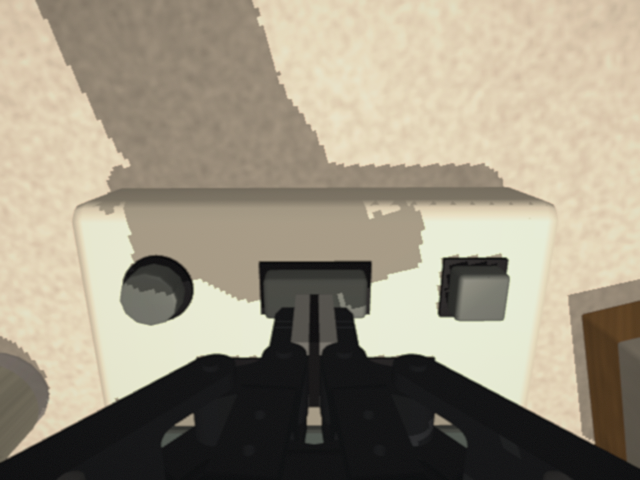

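View pics/side5.png

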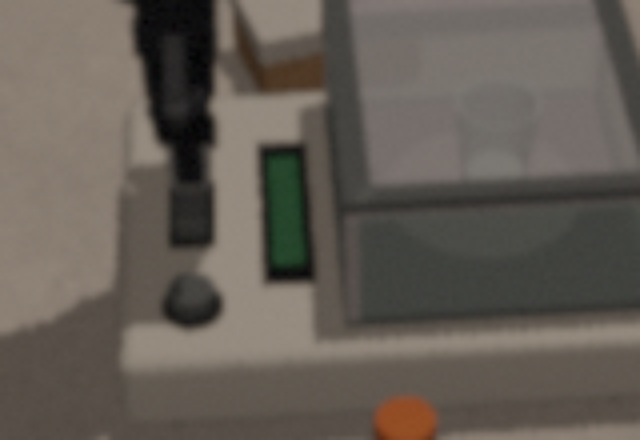

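The fingertips are centred over the bar key and well away from the other two. Pressing in small steps.

Emit:
send_rows(rows="0 0.4 0 -0.1 0; 0 0.8 0 -0.1 0; 0 1.1 0 -0.1 0; 0 1.1 0 -0.1 0; 0 1.1 0 -0.1 0")

```text
t: 11.0
position: [0.4766, 0.0604, 0.0683]
eef_rot: [-2.992, 1.57, 3.027]
ft_force: [-1.0, 0.7, 1.0]
finger_gap: 0.0001
```

Emit:
send_rows(rows="0 0.1 0 0 0; 0 0.2 0 0 0; 0 0.3 0 0 0; 0 0.3 0 0 0; 0 0.3 0 0 0")

```text
t: 11.5
position: [0.4766, 0.0604, 0.0653]
eef_rot: [-2.881, 1.571, 3.137]
ft_force: [-0.2, -0.5, 2.8]
finger_gap: -0.0002
```

Emit:
send_rows(rows="0 0.1 0 0 0; 0 0.15 0 0 0; 0 0.15 0 0 0; 0 0.15 0 0 0")

```text
t: 11.9
position: [0.4766, 0.0604, 0.0638]
eef_rot: [-2.995, 1.571, 3.024]
ft_force: [-1.8, -0.7, 3.2]
finger_gap: 0.0001
```

```bash
python3 -c "
from h import *
for i in range(1): plan(-.098,0.001,.065)
import cv2
cv2.imwrite('pics/wrist6.png',viewer.read_camera('wrist'))
print(ctrl.read_state()['ft_force'])
"
```

```text
pos [0.4766 0.0604 0.0638] world tgt [0.4771 0.0605 0.065 ] shift tool cm [-0.12  0.03  0.04]
z along +y_bal turn deg -90.15
z along -y_bal turn deg 89.85
local now [-0.0984  0.0007] F [-1.77 -0.74  3.18] j [ 0.126  0.325 -0.528  0.718  0.     0.391] t 11.9 gap 0.0001
[[-0.     0.262  0.965]
 [ 0.     0.965 -0.262]
 [-1.    -0.    -0.   ]]
[-1.39023999 -0.1780386   3.26604119]
```

View pics/wrist6.png

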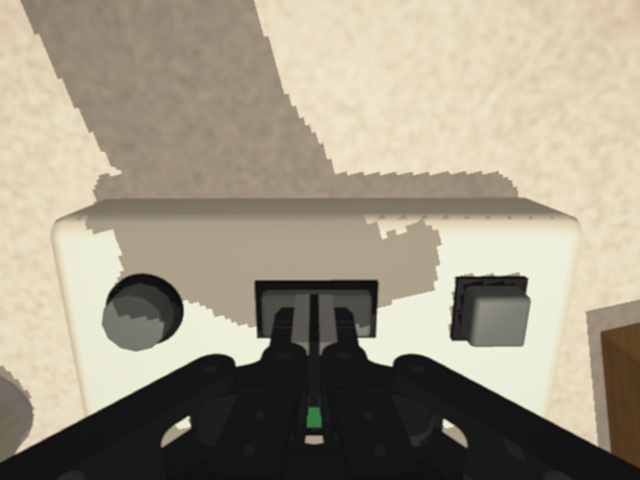

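The key is visibly sunk in its recess by about 5 mm, at about 3.2 N. Releasing and withdrawing.

Emit:
send_rows(rows="0 -0.4 0 0 0; 0 -1 0 0 0; 0 -3 0 0 0; 0 -6 0 0 0; 0 -10 0 0 0; 0 -14 0 0 0; 0 -17 0 0 0; 0 -17 0 -4 0; 0 -17 0 -8 0; 0 -17 0 -10 0; 0 -17 0 -10 0; 0 -17 0 -10 0")

```text
t: 13.15
position: [0.3808, 0.0867, 0.2343]
eef_rot: [0.328, 1.569, 0.064]
ft_force: [-0.1, 0.1, -0.3]
finger_gap: -0.0002
```

```bash
python3 -c "
from h import *
import cv2
plan(-.098,0.001,.065)
cv2.imwrite('pics/wrist7.png',viewer.read_camera('wrist'))
a=viewer.read_camera('side')
cv2.imwrite('pics/side7.png',a); cv2.imwrite('pics/side7c.png',cv2.resize(a[130:290,255:425],None,fx=3.5,fy=3.5))
"
```

```text
pos [0.3808 0.0867 0.2343] world tgt [0.4771 0.0605 0.065 ] shift tool cm [16.95 -0.02  9.94]
z along +y_bal turn deg -90.12
z along -y_bal turn deg 89.88
local now [-0.1978  0.0013] F [-0.09  0.14 -0.34] j [ 0.224  0.026 -0.414  1.129 -0.     0.488] t 13.15 gap -0.0002
[[ 0.002  0.261  0.965]
 [ 0.     0.965 -0.261]
 [-1.     0.001  0.002]]
```

View pics/wrist7.png

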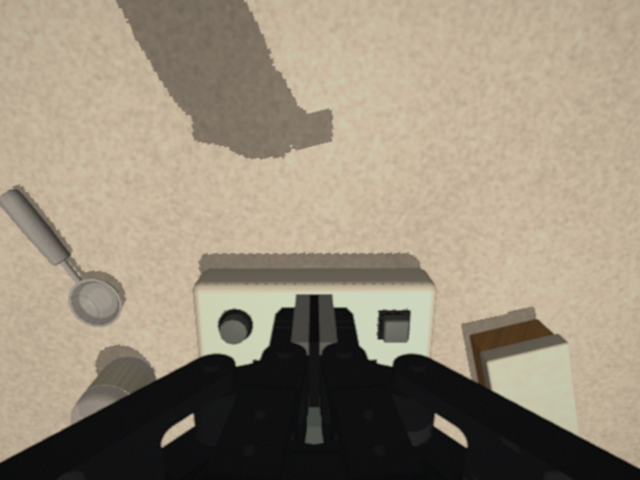

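View pics/side7c.png

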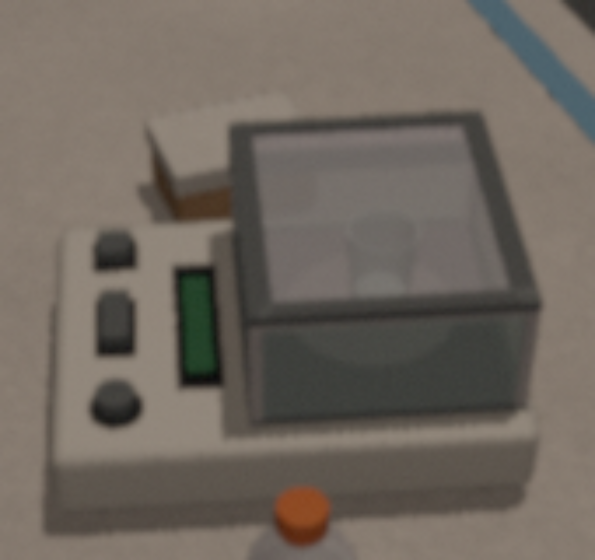

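The cover is flush and shut. The bar key is back up, in the same place as in the first picture (116,320), and nothing else has moved. Handing in.

```bash
python3 -c "
from plant import ctrl
print(ctrl.job_done())"
```

```text
the job is handed in; nothing more can be done
None
```

I shut the draught-shield cover, pressed and released the tare key, withdrew the arm, and handed the job in at about 13 s of the 45 s limit.

- **Cover:** I pushed it along the balance's −y with the closed fingertips until it hit its stop. About 14 N of push then gave no further movement. The last side picture shows the cover flush over the shield.
- **Tare key:** I pressed the bar key down about 5 mm with a light push of about 3.2 N, then let it come back up. In the last picture its top is where it was at the start. The depth is worked out from the fingertip height and the stated key height, because the key's own travel can't be read.
- **Everything else:** In the pictures, the round and square keys, beaker, box, bottle and scoop show no change. After withdrawing, the fingers stood about 10 cm to the robot's side of the key row at 0.23 m height, with no contact force.

The three cameras agreed on positions to within about 4 mm. One early wrist-camera reading was 14 mm out because I had assigned an edge of the cover strip the wrong height; I corrected that before moving. No check failed.

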